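# Turn round the queue of lock cylinders

### The job

Move the four lock cylinders from the wooden rail into the empty aluminium tray in reverse order, so that the last job comes first: counting from the brass stud at the end of each rack, the first cylinder on the rail goes into the fourth bay, the second into the third, the third into the second and the fourth into the first. Each must lie cam up, lengthwise and flat on the floor of its own bay; either end may point forwards.

Things in the scene. Friction and masses are not known exactly. Their poses are not given: they have to be found in the camera images.
- job_rail: Fixed source rack, turned any way: wooden plank 276x100x8 mm with four grey saddles in a row along its x axis at x = -96 (first), -32, 32, 96 mm (fourth), y = 0. A flat round brass stud (22 mm) at x = -137 mm marks the end to count from. Origin: underside, midway along the row; z up.
- bay_tray: Fixed target rack, turned any way: aluminium tray 276x118 mm, four bays, black inside, in a row along its x axis, centres x = -96 (first), -32, 32, 96 mm (fourth), y = 0. Flat brass stud (22 mm) at x = -137 mm. A bay is 36 mm wide (x), 104 mm long (y), floor 4 mm and rim 10 mm above the underside. Origin: underside, midway along the row; z up.
- brass_long: Loose brass euro-profile lock cylinder, 17x72x29 mm, the longer of the two brass ones. Origin: centre of the underside, midway along the body (any knob not counted); x across the 17 mm width (grasp here), y lengthwise, z up. Solid to 25 mm height, cam in the middle to 29 mm. 0.14 to 0.3 kg. Stands cam up.
- brass_short: Loose brass euro-profile lock cylinder, 17x62x29 mm, the shorter of the two brass ones. Origin: centre of the underside, midway along the body (any knob not counted); x across the 17 mm width (grasp here), y lengthwise, z up. Solid to 25 mm height, cam in the middle to 29 mm. 0.14 to 0.3 kg. Stands cam up.
- nickel_plain: Loose nickel-grey euro-profile lock cylinder, 17x64x29 mm, without a knob. Origin: centre of the underside, midway along the body (any knob not counted); x across the 17 mm width (grasp here), y lengthwise, z up. Solid to 25 mm height, cam in the middle to 29 mm. 0.14 to 0.3 kg. Stands cam up.
- nickel_thumbturn: Loose nickel-grey euro-profile lock cylinder, 17x64x29 mm, with a steel thumb-turn knob at its +y end, to 46 mm from the origin. Origin: centre of the underside, midway along the body (any knob not counted); x across the 17 mm width (grasp here), y lengthwise, z up. Solid to 25 mm height, cam in the middle to 29 mm. 0.14 to 0.3 kg. Stands cam up.
- saddle_a: Fixed grey saddle on the rail, 44x116x10 mm, all alike: the one in which the brass long cylinder lies at the start, so it marks that one's place in the row. Recess 36 mm (x) by 104 mm (y), floor 4 mm and rim 10 mm above its underside. Origin: centre of its underside, 8 mm above the bench; axes as the rail's.
- saddle_b: Fixed grey saddle on the rail, 44x116x10 mm, all alike: the one in which the brass short cylinder lies at the start, so it marks that one's place in the row. Recess 36 mm (x) by 104 mm (y), floor 4 mm and rim 10 mm above its underside. Origin: centre of its underside, 8 mm above the bench; axes as the rail's.
- saddle_c: Fixed grey saddle on the rail, 44x116x10 mm, all alike: the one in which the nickel plain cylinder lies at the start, so it marks that one's place in the row. Recess 36 mm (x) by 104 mm (y), floor 4 mm and rim 10 mm above its underside. Origin: centre of its underside, 8 mm above the bench; axes as the rail's.
- saddle_d: Fixed grey saddle on the rail, 44x116x10 mm, all alike: the one in which the nickel thumbturn cylinder lies at the start, so it marks that one's place in the row. Recess 36 mm (x) by 104 mm (y), floor 4 mm and rim 10 mm above its underside. Origin: centre of its underside, 8 mm above the bench; axes as the rail's.
Mind the look-alikes: they are no part of the job. What is shaped like the nickel_thumbturn but red is not meant.

How it is judged (in metres and radians):
At the end, for the whole second after the job is handed in: Counted from the studs, each cylinder is in the bay that is the reverse of its saddle's place: within 12.5 mm across and 23 mm along of the bay centre (inside its walls), underside within 2.5 mm of the floor, upright within 0.12 rad, along the bay within 0.4 rad, at rest (((x of saddle_a in the frame of job_rail between -0.126 and -0.066 m and x of brass_long in the frame of bay_tray between 0.0835 and 0.1085 m) or (x of saddle_a in the frame of job_rail between -0.062 and -0.002 m and x of brass_long in the frame of bay_tray between 0.0195 and 0.0445 m) or (x of saddle_a in the frame of job_rail between 0.002 and 0.062 m and x of brass_long in the frame of bay_tray between -0.0445 and -0.0195 m) or (x of saddle_a in the frame of job_rail between 0.066 and 0.126 m and x of brass_long in the frame of bay_tray between -0.1085 and -0.0835 m)) and y of brass_long in the frame of bay_tray between -0.023 and 0.023 m and z of brass_long in the frame of bay_tray between 0.0015 and 0.0065 m and angle between each of brass_long, brass_short, nickel_plain, nickel_thumbturn's own z axis and vertical below 0.12 rad and angle between the y axis of each of brass_long, brass_short, nickel_plain, nickel_thumbturn and the y axis of bay_tray, either way round below 0.4 rad and linear speed of each of brass_long, brass_short, nickel_plain, nickel_thumbturn below 0.02 m/s and ((x of saddle_b in the frame of job_rail between -0.126 and -0.066 m and x of brass_short in the frame of bay_tray between 0.0835 and 0.1085 m) or (x of saddle_b in the frame of job_rail between -0.062 and -0.002 m and x of brass_short in the frame of bay_tray between 0.0195 and 0.0445 m) or (x of saddle_b in the frame of job_rail between 0.002 and 0.062 m and x of brass_short in the frame of bay_tray between -0.0445 and -0.0195 m) or (x of saddle_b in the frame of job_rail between 0.066 and 0.126 m and x of brass_short in the frame of bay_tray between -0.1085 and -0.0835 m)) and y of brass_short in the frame of bay_tray between -0.023 and 0.023 m and z of brass_short in the frame of bay_tray between 0.0015 and 0.0065 m and ((x of saddle_c in the frame of job_rail between -0.126 and -0.066 m and x of nickel_plain in the frame of bay_tray between 0.0835 and 0.1085 m) or (x of saddle_c in the frame of job_rail between -0.062 and -0.002 m and x of nickel_plain in the frame of bay_tray between 0.0195 and 0.0445 m) or (x of saddle_c in the frame of job_rail between 0.002 and 0.062 m and x of nickel_plain in the frame of bay_tray between -0.0445 and -0.0195 m) or (x of saddle_c in the frame of job_rail between 0.066 and 0.126 m and x of nickel_plain in the frame of bay_tray between -0.1085 and -0.0835 m)) and y of nickel_plain in the frame of bay_tray between -0.023 and 0.023 m and z of nickel_plain in the frame of bay_tray between 0.0015 and 0.0065 m and ((x of saddle_d in the frame of job_rail between -0.126 and -0.066 m and x of nickel_thumbturn in the frame of bay_tray between 0.0835 and 0.1085 m) or (x of saddle_d in the frame of job_rail between -0.062 and -0.002 m and x of nickel_thumbturn in the frame of bay_tray between 0.0195 and 0.0445 m) or (x of saddle_d in the frame of job_rail between 0.002 and 0.062 m and x of nickel_thumbturn in the frame of bay_tray between -0.0445 and -0.0195 m) or (x of saddle_d in the frame of job_rail between 0.066 and 0.126 m and x of nickel_thumbturn in the frame of bay_tray between -0.1085 and -0.0835 m)) and y of nickel_thumbturn in the frame of bay_tray between -0.023 and 0.023 m and z of nickel_thumbturn in the frame of bay_tray between 0.0015 and 0.0065 m); the robot touches nothing.
It also fails if it takes over 102 s, if anything falls off the work surface, if the arm or the gripper's body presses on something with over 40 N, if the wrist force passes 120 N, or if a joint passes its speed limit or range.

### The arm

A 6-joint arm with a two-finger parallel gripper is mounted at the origin on a cart in front of the work surface, level with it; the furniture and walls round the work are solid. World frame = base frame: x ahead of the robot, y to its left, z up, the work surface at z = 0. Lengths are in mm, angles in rad, forces in N, time in s.
With the tool pointing down it reaches from about 350 to 875 mm from the base axis. Payload 4.2 kg.
Tool frame: the origin (TCP) lies at the very end of the fingers, on their centre line; the grasp point (between the pads) lies arm.hold_point_z behind it (arm.hold_point_z is the distance from the TCP to the grasp point, in mm); y points along the fingers, x is the direction in which the jaws open and shut, and the axes are right-handed (so a half turn about y gives the same grasp; the last joint's range is limited). The gripper opens to 85 mm and grips with 20 to 120 N. Pads are 22 mm wide; open, the fingers measure 114 mm over their backs; the gripper's body (76 mm by 85 mm) begins 54 mm behind the grasp point. The pads swing forward as they close: fully open they stand 13 mm farther back than shut.
Start: joints at [-0.966, 0.385, 0.008, 0, -1.194, -0.259], TCP at [211.858, -587.976, 231.312] pointing down, gripper open.
Joint ranges: [-3.14, 3.14], [-1.21, 2.06], [-1.07, 1.41], [-3.16, 2.05], [-2.99, -0.16], [-3.1, 3.1]. Speed limits (rad/s): [2.79, 2.79, 3.14, 3.14, 3.14, 3.14].

### API

Orientations are given as a unit quaternion [x, y, z, w].
In Python, from bench import arm gives the robot as it stands.
- The arm moves only by the shell command python3 -m creep 'ROWS'. ROWS is JSON, a list of rows, each a list of 3 entries, a list of its own where there are three numbers: the shift along the world's x, y, z in mm, then the turn, a rotation vector about the world's x, y, z in rad, then the gripper command: -1 is shut, 1 is fully open, values between are in proportion. In form: [[[dx, dy, dz], [wx, wy, wz], jaw], ...]. A call has 1 to 12 rows; each row is the pose to reach, as a shift and turn from the pose commanded when the call began; what a row does not reach only later rows make up. A row lasts 1/12 s, in which the tool goes at most 41.7 mm and 7.16 degrees, less where a joint would pass 70% of its speed; a pose out of reach is approached as far as the arm can. A call with a gripper value outside its range is refused whole. The fingers move at their own pace and stop on an object; the grip force is fixed at half the most. Time passes only in rows, so rows that repeat a pose let the fingers close. It gives the time, the measured TCP pose, the force and the opening at its end, in the units of the state.
- arm.read_state(): the state, without advancing time (a new reading comes with each control period).
- arm.get_image(name): name is "scene" or "top" or "wrist"; returns (picture, depth): 384x512x3 uint8, red, green, blue; 384x512 float32, mm along the optical axis (not along the pixel's ray), 0 where there is no reading.
- arm.camera_params(name): a dict with "camera_matrix" (3x3 intrinsics, pixels), "extrinsics" (4x4, takes a point from world to camera coordinates); the wrist camera has in their place "T_tool_cam" (4x4, takes a point from camera to tool coordinates, whose origin is the TCP and whose axes are the tool frame's). Camera axes: x right, y down, z forward; pixel columns grow to the right and rows downward; lengths in mm; the calibration is good to about 2 mm. A picture is of the moment at which its call begins: read the wrist's pose just before it. camera_params takes no time and is no camera call.
- arm.job_done(): hands the job in, once; it reports no verdict.
The state is a dict: "clock": time; "joints": joint angles; "joint_vel": joint speeds; "joint_efforts": joint torques, N m; "position": TCP position; "ee_rot": TCP orientation; "contact_force": force on the tool from outside, world axes, zero at the start; "wrist_torque": the same for the moment, N m; "gripper_width": finger opening in mm.
Only numpy, scipy, OpenCV 4.12 (cv2) and the standard library are available. Lean on these libraries where they do the work, as an engineer would, in place of code of your own. Each camera call takes 0.05 s, during which the arm holds its last target.

## Working session

There is one attempt and no reset: what is moved stays moved. The work goes in short steps, Python scripts to look and compute and a shell command to move; the robot and the scene stay as the last step left them, time stands still between calls to the robot, and variables do not carry over. Pictures are saved under pics/ and viewed, and the job is handed in when it is done.

```bash
ls; mkdir -p pics; python3 - <<'E'
from bench import arm
import cv2,json
s=arm.read_state();print(s);print(arm.hold_point_z)
for n in("scene","top","wrist"):
    p,d=arm.get_image(n);cv2.imwrite(f"pics/a_{n}.png",p[:,:,::-1]);print(n,arm.camera_params(n), (d==0).mean())
    import numpy as np;np.save(f"pics/a_{n}.npy",d)
E
```

```text
pics
{'clock': 0.0, 'joints': array([-9.66398413e-01,  3.85539382e-01,  6.59026220e-03, -5.67095976e-04,
       -1.19402410e+00, -2.58604524e-01]), 'joint_vel': array([-8.71578761e-04, -4.36195784e-04,  8.77816874e-04,  7.32179510e-05,
        1.06807735e-04,  2.98315186e-04]), 'joint_efforts': array([ 1.59773612e-03, -3.92289162e+01,  1.88401991e+01,  4.18603152e+00,
       -4.61320218e-03, -1.68097353e-05]), 'position': array([ 211.66100492, -587.4126171 ,  230.20795444]), 'ee_rot': array([ 0.40592989,  0.57896221, -0.57807914, -0.40724463]), 'contact_force': array([-0.05735127,  0.68010508,  0.04901998]), 'wrist_torque': array([-0.03492042, -0.00293552, -0.07169017]), 'gripper_width': 85.2053730597918}
18.700000000000003
scene {'camera_matrix': array([[395.43840763,   0.        , 262.94185765],
       [  0.        , 395.43840763, 196.63042321],
       [  0.        ,   0.        ,   1.        ]]), 'extrinsics': array([[-6.01364502e-01, -7.98939377e-01,  7.52385904e-03,
         3.13301757e+02],
       [-6.29061070e-01,  4.67648760e-01, -6.20956365e-01,
         3.62628719e+02],
   
[... 596 characters left out ...]
8153e-01,
         8.79433573e+02],
       [ 0.00000000e+00,  0.00000000e+00,  0.00000000e+00,
         1.00000000e+00]])} 0.0039011637369791665
wrist {'camera_matrix': array([[323.51725002,   0.        , 264.18144255],
       [  0.        , 323.51725002, 190.84536647],
       [  0.        ,   0.        ,   1.        ]]), 'T_tool_cam': array([[ 9.99999948e-01,  3.04070174e-04, -1.04843803e-04,
        -4.59696318e-01],
       [ 1.81204303e-04, -2.63293950e-01,  9.64715638e-01,
        -1.43093606e+02],
       [ 2.65736513e-04, -9.64715608e-01, -2.63293992e-01,
         6.81126138e+01],
       [ 0.00000000e+00,  0.00000000e+00,  0.00000000e+00,
         1.00000000e+00]])} 0.004262288411458333
```

View pics/a_scene.png

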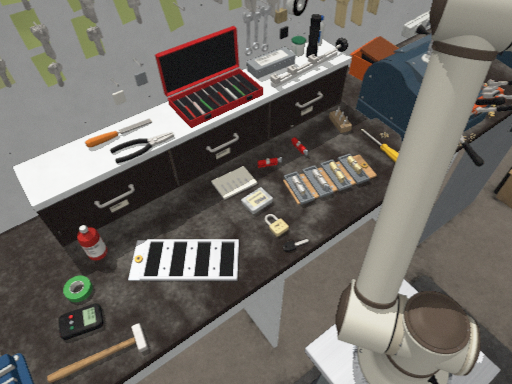

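View pics/a_top.png

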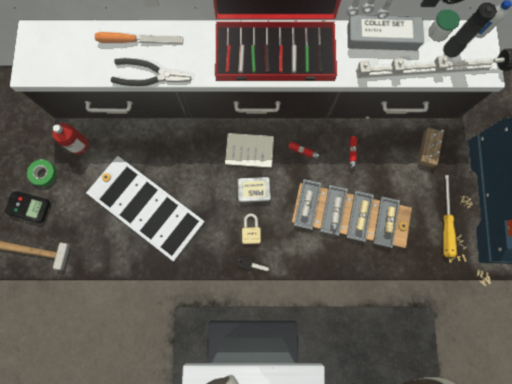

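View pics/a_wrist.png

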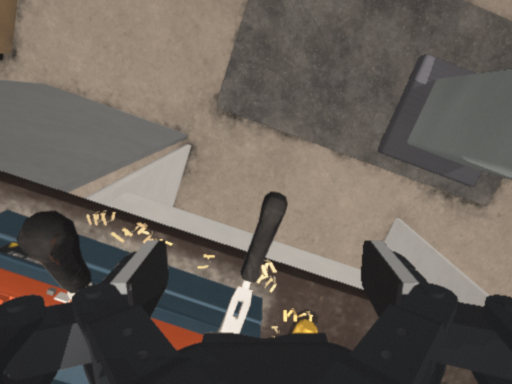

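The scene view shows the rail on the right (pixels ~285–375, 155–200) and the tray at (130–238, 240–280). In the top view the rail's stud is at about (403,227) and the tray's at (106,177). The red thumb-turn look-alikes lie off the rail at (303,151) and (353,150). Next I'll take close crops.

```bash
python3 - <<'E'
import cv2
p=cv2.imread("pics/a_top.png")
a=cv2.resize(p[125:260,280:430],None,fx=5,fy=4.4*5/4.4,interpolation=cv2.INTER_CUBIC)
a=cv2.resize(p[170:255,285:420],None,fx=5.5,fy=5.5,interpolation=cv2.INTER_CUBIC);cv2.imwrite("pics/b_rail.png",a)
a=cv2.resize(p[150:265,80:210],None,fx=5,fy=5,interpolation=cv2.INTER_CUBIC);cv2.imwrite("pics/b_tray.png",a)
p=cv2.imread("pics/a_scene.png")
a=cv2.resize(p[145:210,278:382],None,fx=7,fy=7,interpolation=cv2.INTER_CUBIC);cv2.imwrite("pics/b_rail_s.png",a)
E
```

```text
(no output)
```

View pics/b_rail.png

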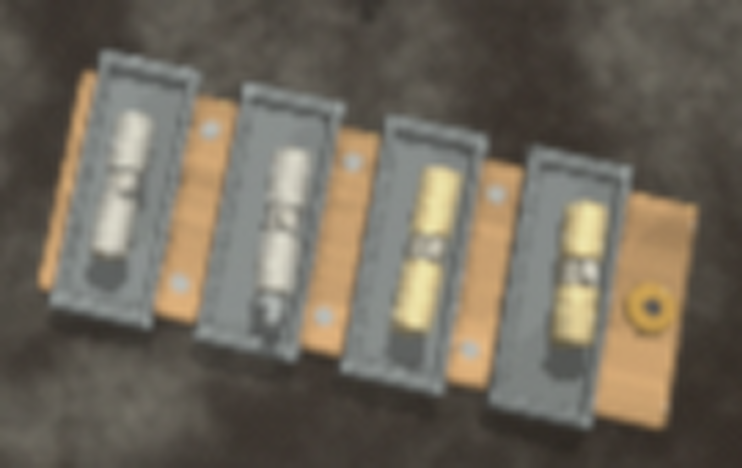

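View pics/b_tray.png

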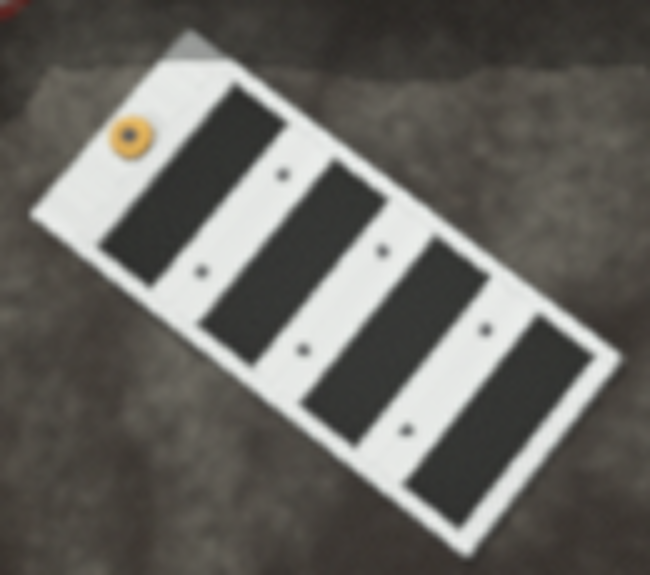

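View pics/b_rail_s.png

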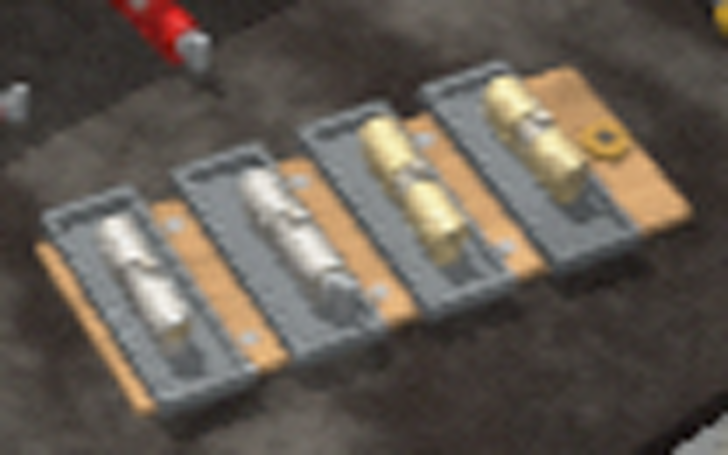

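Both racks read clearly. Counting from the stud, the rail (crop x, left to right reversed) holds:

| Place | Cylinder | Crop position |
|---|---|---|
| 1 | brass, shorter | (580,272) |
| 2 | brass, longer | (427,250) |
| 3 | nickel with knob at the lower end | (280,230) |
| 4 | nickel plain | (123,183) |

The tray bays run from the stud at (130,137) to the lower right. Things that could be mistaken are the red thumb-turn cylinders at (303,151) and (353,150) and the lock at (251,230). None of them is on the rail. Measuring next.

```bash
cat > h.py <<'E'
import numpy as np,cv2
from bench import arm
def ray(n,uv):
    c=arm.camera_params(n);K=c["camera_matrix"];E=c["extrinsics"]
    R,t=E[:3,:3],E[:3,3];o=-R.T@t
    d=(R.T@np.linalg.inv(K)@np.array([uv[0],uv[1],1.]));return o,d
def onz(n,uv,z):
    o,d=ray(n,uv);return o+d*(z-o[2])/d[2]
def tri(a,b):
    (o1,d1),(o2,d2)=ray("scene",a),ray("top",b)
    s=np.linalg.lstsq(np.c_[d1,-d2],o2-o1,rcond=None)[0]
    p,q=o1+s[0]*d1,o2+s[1]*d2
    return (p+q)/2,np.linalg.norm(p-q)
def comps(m,lo,hi):
    out=[]
    for c in cv2.findContours(m.astype(np.uint8),cv2.RETR_EXTERNAL,cv2.CHAIN_APPROX_NONE)[0]:
        a=cv2.contourArea(c)
        if lo<a<hi: out.append((a,c[:,0].astype(float),cv2.minAreaRect(c)))
    return out
E
python3 - <<'E'
from h import *
for n in("top","scene"):
    p=cv2.imread(f"pics/a_{n}.png");d=np.load(f"pics/a_{n}.npy")
    hsv=cv2.cvtColor(p,cv2.COLOR_BGR2HSV)
    H,S,V=[hsv[...,i].astype(int) for i in range(3)]
    print(n)
    roi=np.zeros(p.shape[:2],bool)
    if n=="top": roi[150:265,80:210]=1
    else: roi[235:285,125:245]=1
    m=roi&(V>140)&(S<60)|(roi&(S>80)&(V>140))
    tc=max(comps(m,500,1e5),key=lambda x:x[0])
    fill=np.zeros(p.shape[:2],np.uint8);cv2.fillPoly(fill,[tc[1].astype(np.int32)],1)
    for a,c,r in sorted(comps((fill>0)&(V<100),60,5000),key=lambda x:x[2][0]):
        mm=np.zeros(fill.shape,np.uint8);cv2.fillPoly(mm,[c.astype(np.int32)],1);print(" bay",a,np.round(r[0],1),[onz(n,q,10).round(0)[:2].tolist() for q in cv2.boxPoints(r)],"depthpts")
    m=(fill>0)&(S>110)&(V>120)
    for a,c,r in comps(m,10,500): print(" tray stud",a,r[0],onz(n,r[0],10).round(1))
    roi[:]=0
    if n=="top": roi[170:255,285:420]=1
    else: roi[145:210,278:382]=1
    for nm,mk in(("brass",(H>20)&(H<32)&(S>60)&(V>150)),("nick",(S<25)&(V>165)),):
        for a,c,r in comps(roi&mk,20,2000):
            print("",nm,a,np.round(r[0],1),np.round(r[1],1),r[2],onz(n,r[0],36).round(1))
    m=roi&(S>150)&(V>150)
    for a,c,r in comps(m,10,500): print(" rail stud",a,np.round(r[0],1),onz(n,r[0],8).round(1))
    # depth point cloud heights
    c_=arm.camera_params(n);K=c_["camera_matrix"];E=np.linalg.inv(c_["extrinsics"])
    ys,xs=np.nonzero(roi);D=d[ys,xs];P=(E[:3,:3]@(np.linalg.inv(K)@np.vstack([xs,ys,np.ones_like(xs)])*D)).T+E[:3,3]
    print(np.histogram(P[:,2],bins=range(-8,60,4)))
E
```

```text
top
 bay 493.5 [118.  186.5] [[528.0, 373.0], [610.0, 313.0], [589.0, 287.0], [508.0, 348.0]] depthpts
 bay 507.5 [138.2 202. ] [[490.0, 321.0], [571.0, 261.0], [550.0, 236.0], [470.0, 296.0]] depthpts
 bay 523.0 [158.5 217.7] [[452.0, 270.0], [533.0, 210.0], [512.0, 184.0], [432.0, 245.0]] depthpts
 bay 537.0 [179.3 233.7] [[413.0, 219.0], [494.0, 159.0], [474.0, 133.0], [394.0, 193.0]] depthpts
 tray stud 32.5 (106.0, 177.0) [582.1 361.5  10. ]
 brass 53.0 [389.5 226.5] [9. 7.] 90.0 [ 458.1 -316.6   36. ]
 brass 66.0 [360.5 222.9] [ 6.5 12.6] 11.309932708740234 [ 466.4 -249.6   36. ]
 brass 52.0 [391.  211.5] [9. 6.] 90.0 [ 493.4 -322.5   36. ]
 brass 66.0 [363.8 206.5] [ 6.9 12. ] 11.309932708740234 [ 505.3 -259.5   36. ]
 nick 41.5 [335.5 217. ] [10.  5.] 90.0 [ 480.2 -191.9   36. ]
 nick 44.0 [337.  203.3] [ 5.4 13.2] 8.130102157592773 [ 512.6 -196.7   36. ]
 nick 88.5 [306.8 202.6] [ 5.2 25.5] 11.888657569885254 [ 514.4 -125.7   36. ]
(array([  27, 2259, 3752,  749, 1561, 1304,  799,  175,    9,   97,  329,
        326,   40,    3,    0,    0]), array([-8, -4,  0,  4,  8, 12, 1
[... 356 characters left out ...]
.0 [226.7 258.7] [[413.0, 220.0], [493.0, 161.0], [470.0, 135.0], [392.0, 196.0]] depthpts
 tray stud 29.0 (138.5, 258.5) [579.5 363.6  10. ]
 brass 27.0 [332.8 165.2] [7.1 4.9] 45.0 [ 504.3 -254.7   36. ]
 brass 21.5 [350.2 158.8] [6.1 4.4] 56.3099365234375 [ 491.8 -317.1   36. ]
 nick 25.5 [300.1 186.4] [9.2 4.7] 56.3099365234375 [ 499.5 -119.7   36. ]
 nick 22.0 [294.9 178.8] [6.7 4.5] 63.43495178222656 [ 531.3 -126.4   36. ]
 nick 53.0 [319.9 177.4] [21.8  4.6] 53.13010025024414 [ 490.9 -189.9   36. ]
(array([ 221, 2684, 1177,  499,  692,  518,  372,   71,   60,   94,  190,
         90,    3,    0,    0,    0]), array([-8, -4,  0,  4,  8, 12, 16, 20, 24, 28, 32, 36, 40, 44, 48, 52, 56]))
```

```bash
python3 - <<'E'
from h import *
from scipy.spatial.transform import Rotation as R
s=arm.read_state();M=R.from_quat(s["ee_rot"]).as_matrix();print(M.round(3))
print("jaw angle",np.degrees(np.arctan2(M[1,0],M[0,0])))
# triangulated cylinder heights/centres from mid pixels of the top surface, both views
n="top"
for n in("top","scene"):
    d=np.load(f"pics/a_{n}.npy");roi=np.zeros(d.shape,bool)
    if n=="top": roi[170:255,285:420]=1
    else: roi[145:210,278:382]=1
    c_=arm.camera_params(n);K=c_["camera_matrix"];E=np.linalg.inv(c_["extrinsics"])
    ys,xs=np.nonzero(roi);D=d[ys,xs];P=(E[:3,:3]@(np.linalg.inv(K)@np.vstack([xs,ys,np.ones_like(xs)])*D)).T+E[:3,3]
    k=P[:,2]>24
    m=np.zeros(d.shape,np.uint8);m[ys[k],xs[k]]=1
    nl,lab=cv2.connectedComponents(m)
    for i in range(1,nl):
        q=P[lab[ys,xs]==i]
        if len(q)<30: continue
        r=cv2.minAreaRect(q[:,:2].astype(np.float32))
        print(n,np.round(r[0],1),np.round(r[1],1),round(r[2],1),"z",np.percentile(q[:,2],[50,90,98]).round(1))
# two-view stud
for nm,a,b in(("tray stud",(138.5,258.5),(106,177)),("bay1",(153.3,258.5),(118,186.5)),("bay4",(226.7,258.7),(179.3,233.7)),("railstud",(278+604/7,145+140/7),(403.2,225.8))):
    print(nm,*tri(a,b))
E
```

```text
[[-0.339 -0.001 -0.941]
 [ 0.941  0.001 -0.339]
 [ 0.002 -1.     0.   ]]
jaw angle 109.80621041751117
top [437.5 -76.7] [ 34.3 244. ] 57.5 z [35.7 39.2 41.7]
top [ 491.6 -192.5] [16.2 75.9] 80.7 z [35.9 39.1 41.5]
top [ 412.7 -145.8] [ 55.6 323.9] 34.5 z [35.5 38.5 41.9]
top [ 476.2 -319.6] [16.9 61. ] 80.6 z [35.8 39.1 42.8]
scene [222.2  33.8] [ 49.8 913.2] 35.7 z [ 33.4  38.5 146.1]
scene [ 486.1 -251.8] [16.7 73.4] 76.1 z [33.2 37.6 39.2]
scene [235.3  94.3] [ 50.9 829.7] 42.1 z [33.6 37.5 39.6]
scene [247.6 131.3] [ 41.7 790.4] 46.4 z [33.7 38.3 41.1]
tray stud [583.3731794  363.37580268   4.45450819] 0.38360773384451285
bay1 [559.48513676 332.10577737   5.05909965] 0.18077166203930775
bay4 [444.05976371 177.45792224   4.07155068] 0.22057158928958367
railstud [ 463.87407192 -360.16851004    4.53944871] 0.5989167806726822
```

Depth blobs put the cylinder tops at z ≈ 36–39 mm in both views, which is what the text predicts. Now I'll move to a hover over the rail with the jaws partly open and look with the wrist camera.

```bash
python3 -m creep '[[[25,32,0],[0,0,-0.1],0.06],[[50,64,0],[0,0,-0.2],0.06],[[75,96,0],[0,0,-0.3],0.06],[[100,128,0],[0,0,-0.4],0.06],[[125,160,0],[0,0,-0.5],0.06],[[150,192,0],[0,0,-0.543],0.06],[[175,224,0],[0,0,-0.543],0.06],[[200,256,0],[0,0,-0.543],0.06],[[225,288,0],[0,0,-0.543],0.06],[[250,320,0],[0,0,-0.543],0.06],[[278,356,0],[0,0,-0.543],0.06],[[278,356,0],[0,0,-0.543],0.06]]'; python3 -m creep '[[[0,0,0],[0,0,0],0.06],[[0,0,0],[0,0,0],0.06],[[0,0,0],[0,0,0],0.06]]'
python3 - <<'E'
from h import *
import pickle
s=arm.read_state();p,d=arm.get_image("wrist");cv2.imwrite("pics/w1.png",p[:,:,::-1]);pickle.dump((s,p,d),open("w1.pkl","wb"));print(s["position"],s["joint_vel"].round(3))
E
```

```text
clock: 1.15
position: [493.2, -227.8, 231.0]
ee_rot: [0.546, 0.45, -0.45, -0.545]
contact_force: [-0.1, -0.6, -0.3]
gripper_width: 45.4
clock: 1.4
position: [489.0, -232.7, 231.1]
ee_rot: [-0.547, -0.448, 0.448, 0.547]
contact_force: [0.5, 0.2, -1.0]
gripper_width: 45.1
[ 489.03384638 -232.66574199  231.09945194] [-0.016 -0.002 -0.002  0.001  0.002 -0.002]
```

View pics/w1.png

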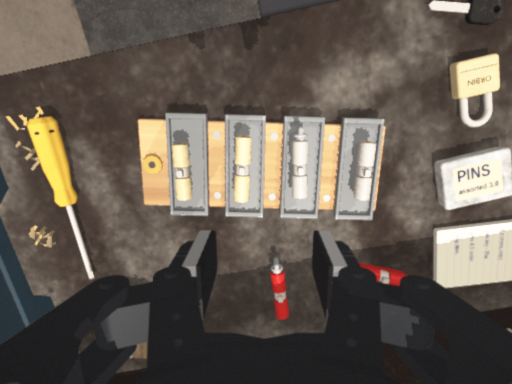

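The wrist view shows the stud at (152,164), then brass short (181,172), brass long (242,170), thumb-turn (300,165, knob up) and nickel plain (366,170). The red look-alikes are outside the rail at (280,290) and (383,275).

```bash
cat >> h.py <<'E'
from scipy.spatial.transform import Rotation as Rot
import pickle
def wpose(s):
    T=np.eye(4);T[:3,:3]=Rot.from_quat(s["ee_rot"]).as_matrix();T[:3,3]=s["position"]
    return T@arm.camera_params("wrist")["T_tool_cam"]
def wonz(s,uv,z):
    C=wpose(s);K=arm.camera_params("wrist")["camera_matrix"]
    d=C[:3,:3]@np.linalg.inv(K)@np.array([uv[0],uv[1],1.]);o=C[:3,3];return o+d*(z-o[2])/d[2]
def wcloud(s,d):
    C=wpose(s);K=arm.camera_params("wrist")["camera_matrix"];h,w=d.shape
    v,u=np.mgrid[:h,:w];P=np.linalg.inv(K)@np.vstack([u.ravel(),v.ravel(),np.ones(u.size)])*d.ravel()
    return (C[:3,:3]@P).T.reshape(h,w,3)+C[:3,3]
def cylpx(p,roi):
    """bright cylinder pixel blobs -> rects"""
    hsv=cv2.cvtColor(p,cv2.COLOR_RGB2HSV).astype(int);S,V=hsv[...,1],hsv[...,2];H=hsv[...,0]
    m=np.zeros(S.shape,np.uint8);x0,y0,x1,y1=roi
    mk=((S<30)&(V>160))|((H>20)&(H<32)&(S>50)&(S<150)&(V>140))
    m[y0:y1,x0:x1]=mk[y0:y1,x0:x1]
    m=cv2.morphologyEx(m,cv2.MORPH_CLOSE,np.ones((9,3),np.uint8))
    return m
E
python3 - <<'E'
from h import *
s,p,d=pickle.load(open("w1.pkl","rb"))
P=wcloud(s,d)
for n,(u,v) in dict(bench1=(220,90),bench2=(110,180),plank=(157,190)).items(): print(n,np.median(P[v-3:v+4,u-3:u+4,2]).round(1))
for n,(u,v) in dict(floor1=(190,208),floor2=(225+20,210),floor3=(297,210)).items(): print(n,np.median(P[v-1:v+2,u-1:u+2,2]).round(1))
Z=P[...,2];m=np.zeros(Z.shape,np.uint8);m[105:225,135:390]=(Z>26)[105:225,135:390]
for a,c,r in comps(m,60,5000):
    q=P[m>0]; mm=np.zeros(m.shape,np.uint8);cv2.drawContours(mm,[c.astype(np.int32)],-1,1,-1)
    q=P[(mm>0)&(m>0)];rr=cv2.minAreaRect(q[:,:2].astype(np.float32))
    print("depth",np.round(r[0],1),np.round(rr[0],1),np.round(rr[1],1),round(rr[2],1),np.percentile(q[:,2],[50,90]).round(1))
m=cylpx(p,(165,125,385,212))
for a,c,r in sorted(comps(m,60,5000),key=lambda x:x[2][0]):
    b=cv2.boxPoints(r);q=np.array([wonz(s,x,34)[:2] for x in b]);
    e=[q[1]-q[0],q[2]-q[1]];e=max(e,key=np.linalg.norm)
    print("color",np.round(r[0],1),np.round(r[1],1),q.mean(0).round(1),"len",np.linalg.norm(e).round(1),"ang",np.degrees(np.arctan2(e[1],e[0])).round(1))
st=wonz(s,(152,164),10);print("stud",st.round(1))
E
```

```text
bench1 0.3
bench2 0.5
plank 8.2
floor1 13.1
floor2 13.1
floor3 12.4
depth [181.9 170.9] [ 448.1 -289.7] [ 49.5 138.7] 39.9 [35.9 38.1]
depth [364.5 170. ] [ 471.2 -155.6] [152.8  55.2] 33.3 [35.8 37.9]
depth [242.3 168.1] [ 468.5 -250.9] [ 23.6 107.4] 69.0 [36.1 38. ]
depth [299.7 162. ] [ 474.7 -199. ] [108.   32.5] 5.9 [35.8 38.1]
color [186.9 168. ] [87.1 38.5] [ 473.9 -315.2] len 94.7 ang -12.5
color [215.6 133.5] [10.5 12.2] [ 442.8 -276.2] len 12.6 ang 85.6
color [252.5 168. ] [86. 53.] [ 487.7 -246.4] len 93.6 ang -10.7
color [308.4 168.3] [51.7 87.7] [ 499.8 -187.9] len 95.3 ang 167.1
color [359.3 168. ] [39.2 90. ] [ 510.3 -134.4] len 97.3 ang 166.9
stud [ 463.4 -359.3   10. ]
```

```bash
python3 - <<'E'
from h import *
s,p,d=pickle.load(open("w1.pkl","rb"))
P=wcloud(s,d);Z=P[...,2];m=np.zeros(Z.shape,np.uint8);m[105:225,135:390]=((Z>28)&(Z<46))[105:225,135:390]
m=cv2.morphologyEx(m,cv2.MORPH_OPEN,np.ones((3,3),np.uint8))
for a,c,r in sorted(comps(m,60,5000),key=lambda x:x[2][0]):
    q=np.array([wonz(s,x,34)[:2] for x in cv2.boxPoints(r)])
    e=max([q[1]-q[0],q[2]-q[1]],key=np.linalg.norm);f=min([q[1]-q[0],q[2]-q[1]],key=np.linalg.norm)
    print(np.round(r[0],1),q.mean(0).round(1),np.linalg.norm(e).round(1),np.linalg.norm(f).round(1),"ang",(np.degrees(np.arctan2(e[1],e[0]))%180).round(1), "medianxy",np.median(P[(m>0)&(cv2.drawContours(np.zeros(m.shape,np.uint8),[c.astype(np.int32)],-1,1,-1)>0)],axis=0).round(1))
o=p.copy();o[m>0]=(255,0,255);cv2.imwrite("pics/m1.png",cv2.resize(o[100:230,130:400,::-1],None,fx=2.9,fy=2.9))
E
```

```text
[182.1 170.9] [ 475.  -320.8] 61.9 16.9 ang 170.6 medianxy [ 473.3 -320.1   35.9]
[242.3 168.4] [ 485.3 -257.1] 71.3 16.4 ang 164.8 medianxy [ 482.9 -256.5   36. ]
[299.5 161.5] [ 490.1 -195.8] 76.5 15.5 ang 170.6 medianxy [ 491.  -196.1   35.8]
[364.7 170.1] [ 512.7 -128.9] 63.7 17.3 ang 166.4 medianxy [ 510.5 -129.3   35.9]
```

View pics/m1.png

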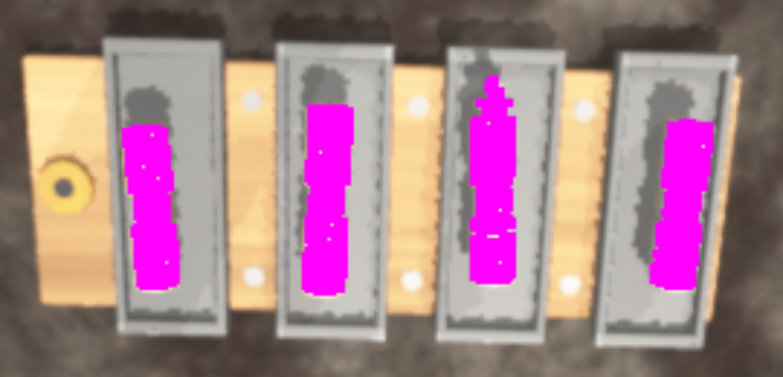

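Blob lengths of 62, 71, 76 (with knob) and 64 mm confirm the identities, and the tops at about 36–38 mm and floors at about 12–13 mm match the text. Picking the brass short first.

```bash
python3 -m creep '[[[-5,-35,-30],[0,0,0],0.06],[[-10,-65,-60],[0,0,0.02],0.06],[[-13.5,-87,-95],[0,0,0.02],0.06],[[-13.5,-87,-130],[0,0,0.02],0.06],[[-13.5,-87,-155],[0,0,0.02],0.06],[[-13.5,-87,-165],[0,0,0.02],0.06],[[-13.5,-87,-165],[0,0,0.02],0.06],[[-13.5,-87,-165],[0,0,0.02],0.06]]'
python3 - <<'E'
from h import *
s=arm.read_state();p,d=arm.get_image("wrist");cv2.imwrite("pics/w2.png",p[:,:,::-1]);pickle.dump((s,p,d),open("w2.pkl","wb"))
E
```

```text
clock: 2.12
position: [476.7, -319.9, 67.2]
ee_rot: [0.543, 0.454, -0.454, -0.542]
contact_force: [0.6, 0.7, 0.8]
gripper_width: 45.3
```

View pics/w2.png

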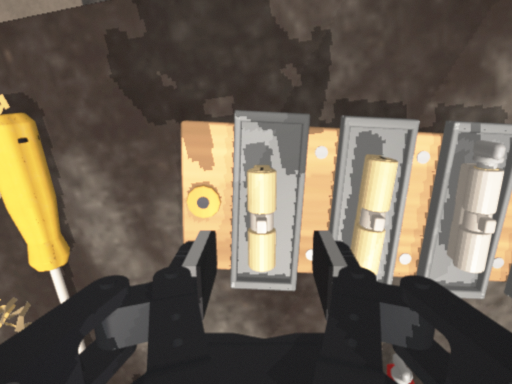

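The brass short cylinder at (262,220) is centred between the fingers, which stand at 215 and 315. I'll descend and close.

```bash
python3 -m creep '[[[0,0,-20],[0,0,0],0.06],[[0,0,-36],[0,0,0],0.06],[[0,0,-45],[0,0,0],0.06],[[0,0,-45],[0,0,0],0.06],[[0,0,-45],[0,0,0],0.06]]'; python3 -m creep '[[[0,0,0],[0,0,0],-1],[[0,0,0],[0,0,0],-1],[[0,0,0],[0,0,0],-1],[[0,0,0],[0,0,0],-1],[[0,0,0],[0,0,0],-1],[[0,0,0],[0,0,0],-1]]'
```

```text
clock: 2.58
position: [477.3, -319.2, 22.6]
ee_rot: [0.543, 0.454, -0.454, -0.541]
contact_force: [-0.1, -0.2, 0.4]
gripper_width: 45.5
clock: 3.08
position: [477.4, -319.4, 22.9]
ee_rot: [0.543, 0.454, -0.454, -0.541]
contact_force: [0.1, 0.4, 6.0]
gripper_width: 14.8
```

```bash
python3 -m creep '[[[0,0,10],[0,0,0],-1],[[0,0,30],[0,0,0],-1],[[0,0,60],[0,0,0],-1],[[0,0,90],[0,0,0],-1],[[0,0,90],[0,0,0],-1],[[0,0,90],[0,0,0],-1]]'
python3 - <<'E'
from h import *
s=arm.read_state();p,d=arm.get_image("wrist");cv2.imwrite("pics/w3.png",p[:,:,::-1]);pickle.dump((s,p,d),open("w3.pkl","wb"))
E
```

```text
clock: 3.58
position: [477.2, -319.2, 113.6]
ee_rot: [0.544, 0.455, -0.453, -0.541]
contact_force: [0.1, 0.4, -2.8]
gripper_width: 14.8
```

View pics/w3.png

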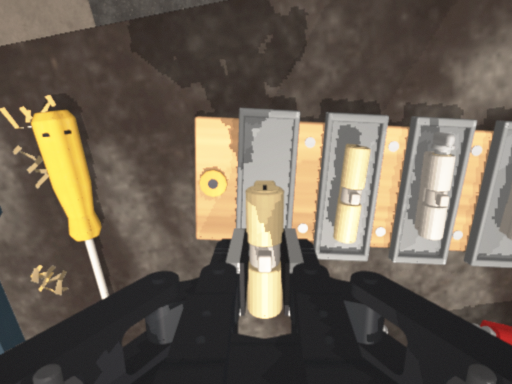

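The cylinder is held, seen at (265,250), and its saddle is empty. I'll carry it to a hover over the tray and measure the tray from there.

```bash
python3 -m creep '[[[1,35,15],[0,0,0],-1],[[3,75,25],[0,0,-0.04],-1],[[5,115,35],[0,0,-0.1],-1],[[7,155,45],[0,0,-0.15],-1],[[9,195,55],[0,0,-0.2],-1],[[11,235,65],[0,0,-0.25],-1],[[13,275,75],[0,0,-0.3],-1],[[15,315,86],[0,0,-0.35],-1],[[17,355,86],[0,0,-0.4],-1],[[19,395,86],[0,0,-0.464],-1],[[21,435,86],[0,0,-0.464],-1],[[21,470,86],[0,0,-0.464],-1]]'; python3 -m creep '[[[2,40,0],[0,0,0],-1],[[2,80,0],[0,0,0],-1],[[2,80,0],[0,0,0],-1],[[2,80,0],[0,0,0],-1],[[2,80,0],[0,0,0],-1]]'
python3 - <<'E'
from h import *
s=arm.read_state();p,d=arm.get_image("wrist");cv2.imwrite("pics/w4.png",p[:,:,::-1]);pickle.dump((s,p,d),open("w4.pkl","wb"))
M=Rot.from_quat(s["ee_rot"]).as_matrix();print("jaw",np.degrees(np.arctan2(M[1,0],M[0,0])),M[:,1].round(3),s["joints"].round(2))
E
```

```text
clock: 4.63
position: [496.2, 153.0, 195.6]
ee_rot: [-0.632, -0.316, 0.318, 0.632]
contact_force: [1.5, -0.4, -1.5]
gripper_width: 15.1
clock: 5.05
position: [498.2, 230.5, 195.5]
ee_rot: [0.632, 0.316, -0.319, -0.632]
contact_force: [0.4, 0.5, -1.7]
gripper_width: 15.1
jaw 53.2798069758619 [-0.004 -0.002 -1.   ] [ 0.73  0.29 -0.23 -0.   -1.06 -2.94]
```

View pics/w4.png

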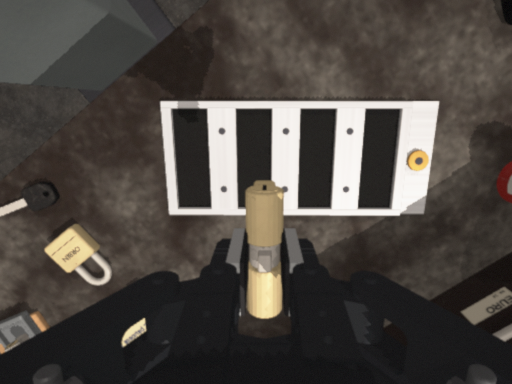

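The tray is clear: bays at x ≈ 191, 254, 317 and 380, with the stud at (418,160) on the right, so bay 4 is at (191,158). Now refining the bay centres.

```bash
python3 - <<'E'
from h import *
s,p,d=pickle.load(open("w4.pkl","rb"));P=wcloud(s,d)
V=p.max(2);m=np.zeros(V.shape,np.uint8);m[100:220,160:440]=(V<60)[100:220,160:440]
for a,c,r in sorted(comps(m,400,9000),key=lambda x:x[2][0]):
    print(a,np.round(r[0],1),np.round(r[1],1),r[2])
    x0,y0=c.min(0);x1,y1=c.max(0)
    q=np.array([wonz(s,x,10)[:2] for x in cv2.boxPoints(r)]);print("  c",q.mean(0).round(1),[np.linalg.norm(q[i+1]-q[i]).round(1) for i in(0,1)])
for n,(u,v) in dict(rim=(222,160),rim2=(287,160),rim3=(400,180),fl4=(191,160),fl3=(254,150),fl2=(317,160),fl1=(378,160),bench=(140,200)).items(): print(n,np.median(P[v-4:v+5,u-4:u+5,2]).round(1))
print("stud",wonz(s,(418,160),10))
tl=[wonz(s,x,10)[:2] for x in((164,103),(438,103))];e=tl[0]-tl[1];print("tray dir",np.degrees(np.arctan2(e[1],e[0])))
# held cylinder points
Z=P[...,2];k=P[185:250,246:284].reshape(-1,3);print("held top z",np.percentile(k[:,2],[10,50,90]))
for r in(190,200,210,220,230,240,270,280,290,300): print(r,np.median(P[r,260:270],axis=0).round(1))
E
```

```text
2989.5 [191.4 157.6] [98.4 32.9] 87.27368927001953
  c [443.6 175.3] [np.float64(32.5), np.float64(101.6)]
2436.5 [253.5 158. ] [96. 33.] 90.0
  c [481.9 226.2] [np.float64(32.5), np.float64(99.3)]
3021.0 [316.4 158. ] [33.3 97. ] 1.6365771293640137
  c [520.4 277.8] [np.float64(100.2), np.float64(32.8)]
2958.5 [378.6 158. ] [32.9 99. ] 4.763641834259033
  c [558.4 328.8] [np.float64(101.7), np.float64(32.5)]
rim 10.4
rim2 10.5
rim3 10.6
fl4 4.6
fl3 4.6
fl2 4.6
fl1 4.9
bench 0.3
stud [582.607867   361.24144379  10.        ]
tray dir -126.7051985704906
held top z [204.0283006  208.42684942 210.20141114]
190 [472.3 248.1 206.2]
200 [474.9 246.1 210.2]
210 [478.4 243.5 209.8]
220 [482.1 240.7 209.7]
230 [485.8 238.  209.9]
240 [489.3 235.4 209.8]
270 [499.4 227.9 213.7]
280 [504.7 223.9 210. ]
290 [509.  220.7 209.9]
300 [512.6 217.7 210.1]
```

Tray rim is at z ≈ 10.4 and floor at ≈ 4.6, and the bay centres agree within 2–3 mm across the three cameras. The held cylinder is level, with its underside about 10.5 mm below the TCP. Placing it in bay 4.

```bash
python3 -m creep '[[[-20,-20,-15],[0,0,0],-1],[[-40,-42,-35],[0,0,0],-1],[[-53,-55,-65],[0,0,0],-1],[[-53,-55,-100],[0,0,0],-1],[[-53,-55,-130],[0,0,0],-1],[[-53,-55,-150],[0,0,0],-1],[[-53,-55,-160],[0,0,0],-1],[[-53,-55,-160],[0,0,0],-1],[[-53,-55,-160],[0,0,0],-1]]'
python3 - <<'E'
from h import *
s=arm.read_state();print(s["position"]);p,d=arm.get_image("wrist");cv2.imwrite("pics/w5.png",p[:,:,::-1])
E
```

```text
clock: 5.85
position: [446.3, 174.8, 37.2]
ee_rot: [0.633, 0.316, -0.317, -0.632]
contact_force: [0.3, 0.7, -1.3]
gripper_width: 14.9
[446.29951653 174.7879059   37.16195287]
```

View pics/w5.png

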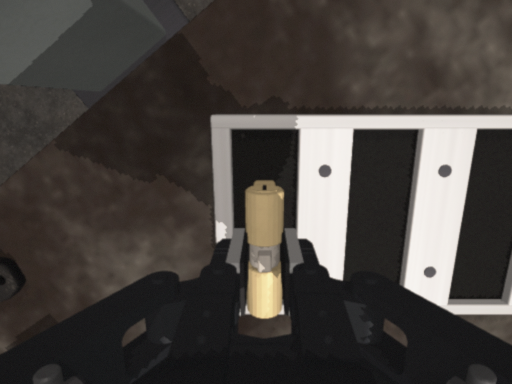

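It is centred over bay 4 (black from 232 to 298, cylinder at 265). Lowering and releasing.

```bash
python3 -m creep '[[[0,0,-10],[0,0,0],-1],[[0,0,-17],[0,0,0],-1],[[0,0,-21],[0,0,0],-1],[[0,0,-21.5],[0,0,0],-1],[[0,0,-21.5],[0,0,0],-1]]'; python3 -m creep '[[[0,0,0],[0,0,0],-0.1],[[0,0,0],[0,0,0],-0.1],[[0,0,0],[0,0,0],-0.1],[[0,0,0],[0,0,0],-0.1]]'; python3 -m creep '[[[0,0,10],[0,0,0],-0.1],[[0,0,35],[0,0,0],0.06],[[0,0,70],[0,0,0],0.06],[[0,0,105],[0,0,0],0.06],[[0,0,105],[0,0,0],0.06],[[0,0,105],[0,0,0],0.06]]'
python3 - <<'E'
from h import *
s=arm.read_state();p,d=arm.get_image("wrist");cv2.imwrite("pics/w6.png",p[:,:,::-1]);P=wcloud(s,d);pickle.dump((s,p,d),open("w6.pkl","wb"))
E
```

```text
clock: 6.32
position: [446.5, 176.0, 16.0]
ee_rot: [0.632, 0.317, -0.317, -0.632]
contact_force: [-0.5, 0.6, -1.9]
gripper_width: 15.0
clock: 6.65
position: [446.6, 176.3, 16.2]
ee_rot: [-0.632, -0.317, 0.317, 0.632]
contact_force: [0.3, -0.1, -0.5]
gripper_width: 38.5
clock: 7.15
position: [447.4, 177.0, 123.1]
ee_rot: [-0.632, -0.319, 0.315, 0.633]
contact_force: [0.3, 0.7, -0.2]
gripper_width: 45.0
```

View pics/w6.png

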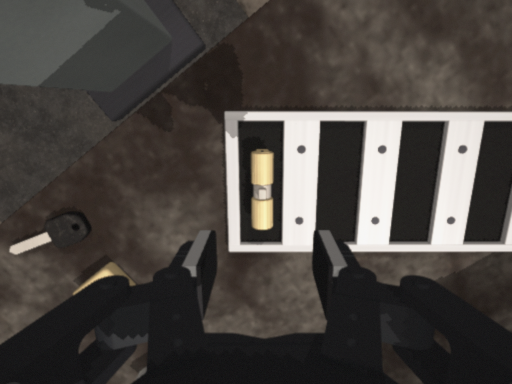

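Brass short lies flat and upright in bay 4 at (262,190). Next is brass long on rail place 2.

```bash
python3 -m creep '[[[4,-39,0],[0,0,0.05],0.06],[[8,-78,0],[0,0,0.1],0.06],[[12,-117,0],[0,0,0.15],0.06],[[16,-156,0],[0,0,0.2],0.06],[[20,-195,0],[0,0,0.25],0.06],[[24,-234,0],[0,0,0.3],0.06],[[28,-273,0],[0,0,0.35],0.06],[[32,-312,0],[0,0,0.387],0.06],[[35,-351,0],[0,0,0.387],0.06],[[38,-390,0],[0,0,0.387],0.06],[[38,-420,-10],[0,0,0.387],0.06],[[38,-432,-40],[0,0,0.387],0.06]]'; python3 -m creep '[[[0,0,-16],[0,0,0],0.06],[[0,0,-16],[0,0,0],0.06],[[0,0,-16],[0,0,0],0.06],[[0,0,-16],[0,0,0],0.06]]'
python3 - <<'E'
from h import *
s=arm.read_state();print(s["position"]);p,d=arm.get_image("wrist");cv2.imwrite("pics/w7.png",p[:,:,::-1]);pickle.dump((s,p,d),open("w7.pkl","wb"))
E
```

```text
clock: 8.2
position: [486.6, -260.2, 82.2]
ee_rot: [0.562, 0.433, -0.431, -0.558]
contact_force: [1.1, 0.4, -0.7]
gripper_width: 45.5
clock: 8.53
position: [484.6, -255.7, 64.9]
ee_rot: [0.559, 0.433, -0.433, -0.559]
contact_force: [0.5, 0.2, 1.4]
gripper_width: 45.3
[ 484.62616614 -255.73139617   64.90873133]
```

View pics/w7.png

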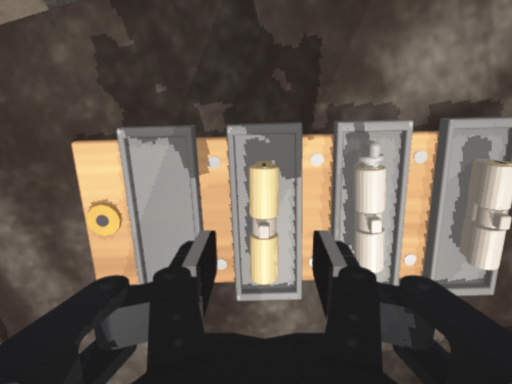

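Brass long at (264,222) is centred and parallel to the fingers. Descending, gripping and lifting.

```bash
python3 -m creep '[[[0,0,-20],[0,0,0],0.06],[[0,0,-34],[0,0,0],0.06],[[0,0,-42],[0,0,0],0.06],[[0,0,-42],[0,0,0],0.06],[[0,0,-42],[0,0,0],0.06],[[0,0,-42],[0,0,0],-1],[[0,0,-42],[0,0,0],-1],[[0,0,-42],[0,0,0],-1],[[0,0,-42],[0,0,0],-1],[[0,0,-42],[0,0,0],-1],[[0,0,-42],[0,0,0],-1]]'; python3 -m creep '[[[0,0,10],[0,0,0],-1],[[0,0,35],[0,0,0],-1],[[0,0,70],[0,0,0],-1],[[0,0,105],[0,0,0],-1],[[0,0,135],[0,0,0],-1],[[0,0,135],[0,0,0],-1],[[0,0,135],[0,0,0],-1]]'
python3 - <<'E'
from h import *
s=arm.read_state();p,d=arm.get_image("wrist");cv2.imwrite("pics/w8.png",p[:,:,::-1]);pickle.dump((s,p,d),open("w8.pkl","wb"));P=wcloud(s,d)
for r in range(180,320,10): print(r,np.median(P[r,260:270],axis=0).round(1))
E
```

```text
clock: 9.5
position: [485.1, -256.2, 24.1]
ee_rot: [0.56, 0.433, -0.432, -0.559]
contact_force: [-1.3, 1.0, 6.7]
gripper_width: 15.1
clock: 10.08
position: [485.0, -256.0, 159.9]
ee_rot: [0.56, 0.434, -0.431, -0.558]
contact_force: [-0.2, 0.1, -2.0]
gripper_width: 14.8
180 [ 450.8 -248.2  165.7]
190 [ 453.1 -248.9  173.2]
200 [ 457.4 -250.   173.1]
210 [ 461.6 -251.1  173.1]
220 [ 466.2 -252.3  172.6]
230 [ 470.5 -253.4  173. ]
240 [ 474.7 -254.5  173.1]
250 [ 480.  -255.9  171.3]
260 [ 482.  -256.4  177.4]
270 [ 486.7 -257.6  177.1]
280 [ 493.6 -259.5  173.1]
290 [ 498.9 -260.9  172.6]
300 [ 503.8 -262.   173.1]
310 [ 508.8 -263.3  173.1]
```

View pics/w8.png

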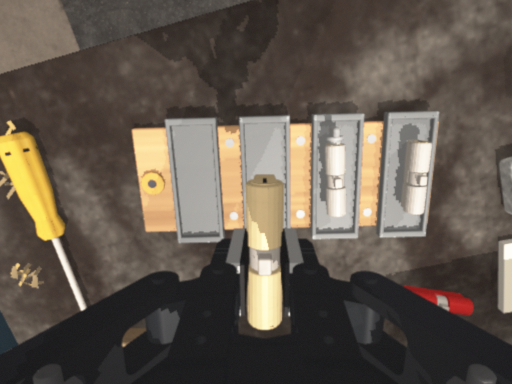

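Held level at (265,250), underside about 12 mm below the TCP. Carrying it to bay 3.

```bash
python3 -m creep '[[[0,40,0],[0,0,-0.03],-1],[[0,81,0],[0,0,-0.07],-1],[[-1,121,0],[0,0,-0.11],-1],[[-1,161,0],[0,0,-0.15],-1],[[-1,202,0],[0,0,-0.19],-1],[[-2,242,0],[0,0,-0.23],-1],[[-2,282,0],[0,0,-0.27],-1],[[-2,322,0],[0,0,-0.31],-1],[[-3,363,0],[0,0,-0.35],-1],[[-3,403,0],[0,0,-0.387],-1],[[-3,443,0],[0,0,-0.387],-1],[[-3,483,0],[0,0,-0.387],-1]]'; python3 -m creep '[[[0,0.5,-30],[0,0,0],-1],[[0,0.5,-70],[0,0,0],-1],[[0,0.5,-100],[0,0,0],-1],[[0,0.5,-120],[0,0,0],-1],[[0,0.5,-120],[0,0,0],-1],[[0,0.5,-120],[0,0,0],-1]]'
python3 - <<'E'
from h import *
s=arm.read_state();print(s["position"]);p,d=arm.get_image("wrist");cv2.imwrite("pics/w9.png",p[:,:,::-1]);M=Rot.from_quat(s["ee_rot"]).as_matrix();print("jaw",np.degrees(np.arctan2(M[1,0],M[0,0])))
E
```

```text
clock: 11.13
position: [479.5, 228.1, 155.7]
ee_rot: [0.632, 0.315, -0.319, -0.632]
contact_force: [1.1, -0.7, -2.3]
gripper_width: 15.0
clock: 11.63
position: [480.1, 226.3, 35.8]
ee_rot: [0.633, 0.315, -0.319, -0.631]
contact_force: [0.7, -0.9, -0.7]
gripper_width: 14.7
[480.06466148 226.31161363  35.75121912]
jaw 53.26504312630452
```

View pics/w9.png

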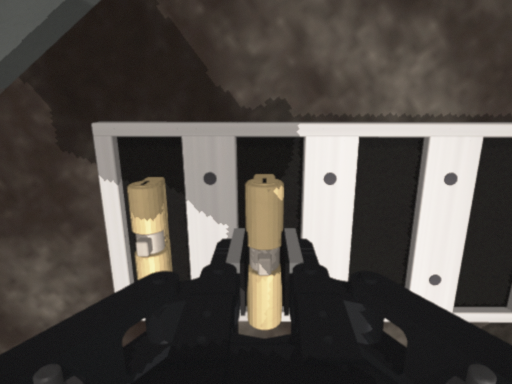

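It is over bay 3 (black from 237 to 304) with about a 2 mm offset, which I'll correct on the way down.

```bash
python3 -m creep '[[[1.2,1.5,-9],[0,0,0],-1],[[1.2,1.5,-15],[0,0,0],-1],[[1.2,1.5,-18.5],[0,0,0],-1],[[1.2,1.5,-18.5],[0,0,0],-1],[[1.2,1.5,-18.5],[0,0,0],-1]]'; python3 -m creep '[[[0,0,0],[0,0,0],-0.1],[[0,0,0],[0,0,0],-0.1],[[0,0,0],[0,0,0],-0.1],[[0,0,0],[0,0,0],-0.1]]'; python3 -m creep '[[[0,0,10],[0,0,0],-0.1],[[0,0,35],[0,0,0],0.06],[[0,0,70],[0,0,0],0.06],[[0,0,105],[0,0,0],0.06],[[0,0,105],[0,0,0],0.06],[[0,0,105],[0,0,0],0.06]]'
python3 - <<'E'
from h import *
s=arm.read_state();p,d=arm.get_image("wrist");cv2.imwrite("pics/w10.png",p[:,:,::-1]);pickle.dump((s,p,d),open("w10.pkl","wb"))
E
```

```text
clock: 12.1
position: [482.6, 229.0, 19.4]
ee_rot: [0.632, 0.317, -0.317, -0.632]
contact_force: [0.2, 0.4, -2.4]
gripper_width: 14.8
clock: 12.43
position: [482.9, 229.3, 19.8]
ee_rot: [-0.632, -0.317, 0.317, 0.632]
contact_force: [-0.3, 0.5, 0.4]
gripper_width: 38.2
clock: 12.93
position: [483.8, 230.1, 127.7]
ee_rot: [-0.631, -0.319, 0.315, 0.633]
contact_force: [0.4, -0.2, -1.3]
gripper_width: 45.3
```

View pics/w10.png

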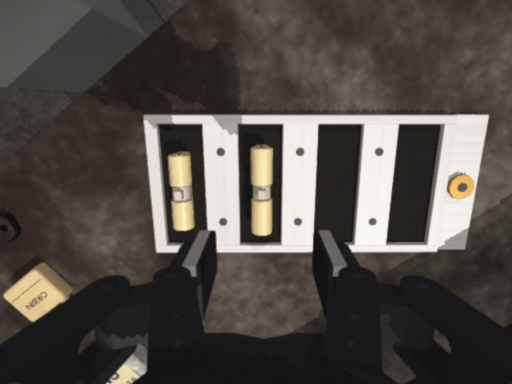

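Both brass cylinders lie flat in bays 4 and 3, at (181,190) and (262,190). Next is the nickel thumb-turn.

```bash
python3 -m creep '[[[1,-39,0],[0,0,0.05],0.06],[[2,-78,0],[0,0,0.1],0.06],[[3,-117,0],[0,0,0.15],0.06],[[4,-156,0],[0,0,0.2],0.06],[[6,-195,0],[0,0,0.25],0.06],[[8,-234,0],[0,0,0.3],0.06],[[9,-273,0],[0,0,0.35],0.06],[[10,-312,0],[0,0,0.4],0.06],[[11,-351,0],[0,0,0.449],0.06],[[12,-390,0],[0,0,0.449],0.06],[[13,-415,-15],[0,0,0.449],0.06],[[13,-425,-45],[0,0,0.449],0.06]]'; python3 -m creep '[[[0,0,-16],[0,0,0],0.06],[[0,0,-16],[0,0,0],0.06],[[0,0,-16],[0,0,0],0.06],[[0,0,-16],[0,0,0],0.06]]'
python3 - <<'E'
from h import *
s=arm.read_state();print(s["position"]);p,d=arm.get_image("wrist");cv2.imwrite("pics/w11.png",p[:,:,::-1]);pickle.dump((s,p,d),open("w11.pkl","wb"))
E
```

```text
clock: 13.98
position: [497.5, -199.6, 80.8]
ee_rot: [0.548, 0.45, -0.448, -0.544]
contact_force: [0.8, 0.7, -0.7]
gripper_width: 45.1
clock: 14.32
position: [496.0, -195.8, 63.8]
ee_rot: [0.546, 0.45, -0.45, -0.545]
contact_force: [0.7, 0.2, 0.2]
gripper_width: 45.0
[ 496.02230515 -195.79108785   63.76276544]
```

View pics/w11.png

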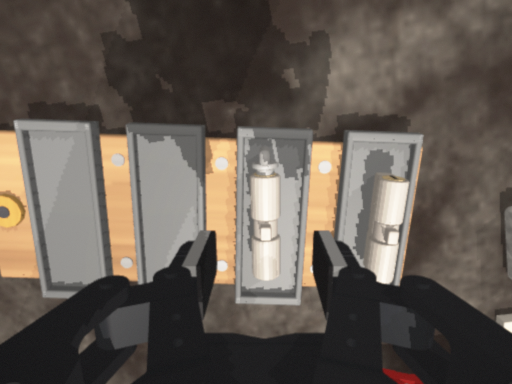

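The thumb-turn at (265,225), with its knob at (264,160), is centred and parallel. Gripping and lifting.

```bash
python3 -m creep '[[[0,0,-20],[0,0,0],0.06],[[0,0,-34],[0,0,0],0.06],[[0,0,-41],[0,0,0],0.06],[[0,0,-41],[0,0,0],0.06],[[0,0,-41],[0,0,0],0.06],[[0,0,-41],[0,0,0],-1],[[0,0,-41],[0,0,0],-1],[[0,0,-41],[0,0,0],-1],[[0,0,-41],[0,0,0],-1],[[0,0,-41],[0,0,0],-1],[[0,0,-41],[0,0,0],-1]]'; python3 -m creep '[[[0,0,10],[0,0,0],-1],[[0,0,35],[0,0,0],-1],[[0,0,70],[0,0,0],-1],[[0,0,105],[0,0,0],-1],[[0,0,135],[0,0,0],-1],[[0,0,135],[0,0,0],-1],[[0,0,135],[0,0,0],-1]]'
python3 - <<'E'
from h import *
s=arm.read_state();p,d=arm.get_image("wrist");cv2.imwrite("pics/w12.png",p[:,:,::-1]);pickle.dump((s,p,d),open("w12.pkl","wb"));P=wcloud(s,d)
print(s["position"])
for r in range(150,330,10): print(r,np.median(P[r,260:270],axis=0).round(1))
E
```

```text
clock: 15.28
position: [496.4, -196.0, 23.5]
ee_rot: [0.546, 0.45, -0.449, -0.545]
contact_force: [0.2, 1.8, 6.0]
gripper_width: 15.0
clock: 15.87
position: [496.1, -195.9, 159.3]
ee_rot: [0.547, 0.451, -0.448, -0.545]
contact_force: [0.3, 0.7, -2.4]
gripper_width: 14.8
[ 496.05533887 -195.9348111   159.2877224 ]
150 [ 470.4 -191.7   12.6]
160 [ 452.3 -188.5  167.1]
170 [ 455.1 -189.1  174.1]
180 [ 459.2 -189.9  173.9]
190 [ 464.6 -190.9  169.6]
200 [ 468.  -191.6  173.1]
210 [ 472.2 -192.4  172.8]
220 [ 476.6 -193.2  173.2]
230 [ 481.2 -194.2  172.7]
240 [ 485.7 -194.7  173. ]
250 [ 490.1 -196.   173.6]
260 [ 493.4 -196.6  176. ]
270 [ 497.7 -197.4  176.9]
280 [ 504.6 -198.7  173.3]
290 [ 509.4 -199.7  173.3]
300 [ 514.6 -200.7  173.5]
310 [ 520.  -201.8  172.8]
320 [ 525.2 -202.6  173. ]
```

View pics/w12.png

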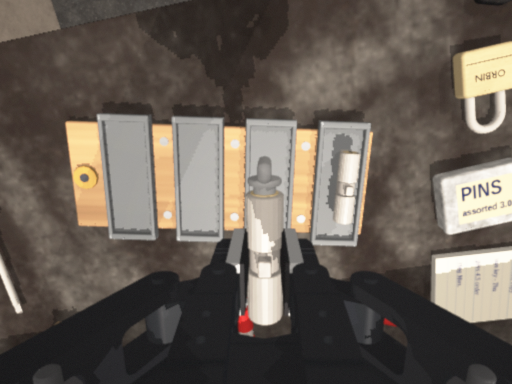

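The thumb-turn is held level, knob towards the robot side. Carrying it to bay 2, biased about 2 mm away from the knob end.

```bash
python3 -m creep '[[[2,39,0],[0,0,-0.03],-1],[[4,79,0],[0,0,-0.07],-1],[[6,118,0],[0,0,-0.11],-1],[[9,158,0],[0,0,-0.15],-1],[[11,197,0],[0,0,-0.2],-1],[[13,237,0],[0,0,-0.25],-1],[[15,276,0],[0,0,-0.3],-1],[[18,316,0],[0,0,-0.35],-1],[[20,355,0],[0,0,-0.4],-1],[[23,395,0],[0,0,-0.449],-1],[[26,434,0],[0,0,-0.449],-1],[[27,474,0],[0,0,-0.449],-1]]'; python3 -m creep '[[[0,0,-30],[0,0,0],-1],[[0,0,-70],[0,0,0],-1],[[0,0,-100],[0,0,0],-1],[[0,0,-115],[0,0,0],-1],[[0,0,-115],[0,0,0],-1],[[0,0,-115],[0,0,0],-1],[[0,0,-115],[0,0,0],-1]]'
python3 - <<'E'
from h import *
s=arm.read_state();print(s["position"],s["joints"][5]);p,d=arm.get_image("wrist");cv2.imwrite("pics/w13.png",p[:,:,::-1]);M=Rot.from_quat(s["ee_rot"]).as_matrix();print("jaw",np.degrees(np.arctan2(M[1,0],M[0,0])))
E
```

```text
clock: 16.92
position: [521.2, 279.0, 154.7]
ee_rot: [0.633, 0.315, -0.319, -0.632]
contact_force: [1.7, -0.4, -1.8]
gripper_width: 14.9
clock: 17.5
position: [523.0, 278.2, 42.6]
ee_rot: [0.632, 0.317, -0.317, -0.632]
contact_force: [-0.3, 0.8, -3.1]
gripper_width: 15.3
[523.04740044 278.21156888  42.64056863] -2.9742690554659497
jaw 53.28185665721625
```

View pics/w13.png

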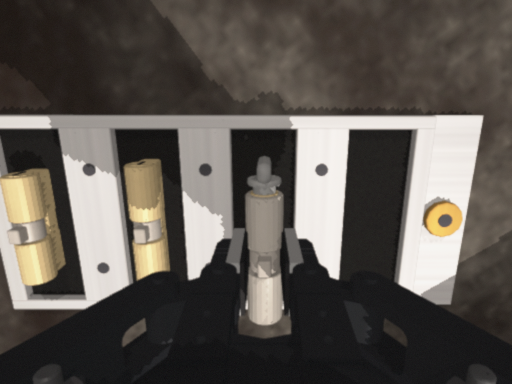

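Centred over bay 2 (black from 232 to 297). Lowering and releasing.

```bash
python3 -m creep '[[[0,0,-12],[0,0,0],-1],[[0,0,-20],[0,0,0],-1],[[0,0,-25],[0,0,0],-1],[[0,0,-26.5],[0,0,0],-1],[[0,0,-26.5],[0,0,0],-1],[[0,0,-26.5],[0,0,0],-1]]'; python3 -m creep '[[[0,0,0],[0,0,0],-0.1],[[0,0,0],[0,0,0],-0.1],[[0,0,0],[0,0,0],-0.1],[[0,0,0],[0,0,0],-0.1]]'; python3 -m creep '[[[0,0,10],[0,0,0],-0.1],[[0,0,35],[0,0,0],0.06],[[0,0,70],[0,0,0],0.06],[[0,0,105],[0,0,0],0.06],[[0,0,105],[0,0,0],0.06],[[0,0,105],[0,0,0],0.06]]'
python3 - <<'E'
from h import *
s=arm.read_state();print(s["position"]);p,d=arm.get_image("wrist");cv2.imwrite("pics/w14.png",p[:,:,::-1]);pickle.dump((s,p,d),open("w14.pkl","wb"))
E
```

```text
clock: 18.05
position: [522.9, 278.2, 16.3]
ee_rot: [-0.632, -0.317, 0.317, 0.632]
contact_force: [-0.7, -0.9, -2.0]
gripper_width: 14.8
clock: 18.38
position: [522.9, 278.3, 16.4]
ee_rot: [-0.632, -0.317, 0.317, 0.632]
contact_force: [-0.1, 0.3, 0.6]
gripper_width: 38.5
clock: 18.88
position: [523.9, 279.2, 124.5]
ee_rot: [-0.631, -0.319, 0.315, 0.633]
contact_force: [0.4, -0.7, -0.9]
gripper_width: 45.1
[523.87401361 279.15541853 124.4832802 ]
```

View pics/w14.png

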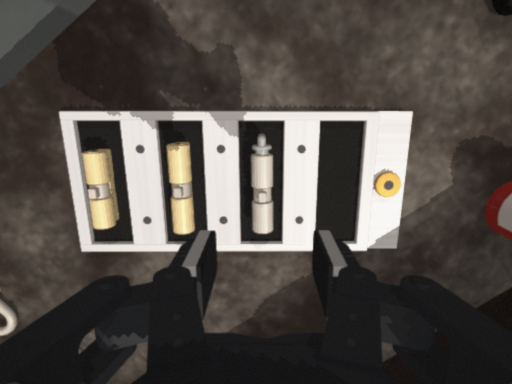

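The thumb-turn is flat in bay 2 with its knob at (262,140), clear of the rim (inner edge at 121). Last is the nickel plain cylinder.

```bash
python3 -m creep '[[[-1,-38,0],[0,0,0.05],0.06],[[-2,-76,0],[0,0,0.1],0.06],[[-3,-114,0],[0,0,0.15],0.06],[[-4,-152,0],[0,0,0.2],0.06],[[-5,-190,0],[0,0,0.25],0.06],[[-6,-228,0],[0,0,0.3],0.06],[[-7,-266,0],[0,0,0.35],0.06],[[-8,-304,0],[0,0,0.396],0.06],[[-9,-342,0],[0,0,0.396],0.06],[[-10,-380,0],[0,0,0.396],0.06],[[-11,-400,-15],[0,0,0.396],0.06],[[-11,-407,-45],[0,0,0.396],0.06]]'; python3 -m creep '[[[0,0,-14],[0,0,0],0.06],[[0,0,-14],[0,0,0],0.06],[[0,0,-14],[0,0,0],0.06],[[0,0,-14],[0,0,0],0.06]]'
python3 - <<'E'
from h import *
s=arm.read_state();print(s["position"]);p,d=arm.get_image("wrist");cv2.imwrite("pics/w15.png",p[:,:,::-1]);pickle.dump((s,p,d),open("w15.pkl","wb"))
E
```

```text
clock: 19.93
position: [513.0, -132.0, 77.4]
ee_rot: [0.56, 0.436, -0.433, -0.557]
contact_force: [0.7, 0.9, -0.4]
gripper_width: 45.2
clock: 20.27
position: [512.0, -128.8, 62.2]
ee_rot: [0.557, 0.435, -0.435, -0.557]
contact_force: [-0.9, 0.3, -0.2]
gripper_width: 45.5
[ 512.03361484 -128.76098642   62.22367244]
```

View pics/w15.png

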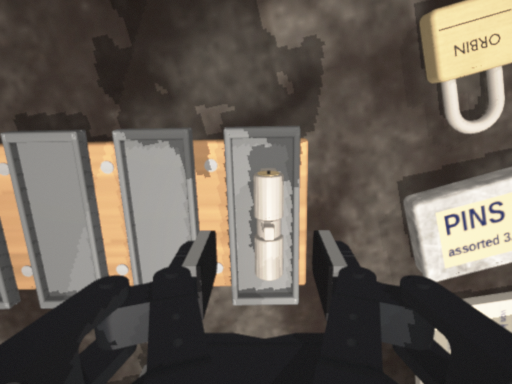

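The nickel plain cylinder at (268,225) is centred within about 1 mm. Gripping and lifting.

```bash
python3 -m creep '[[[0,0,-20],[0,0,0],0.06],[[0,0,-34],[0,0,0],0.06],[[0,0,-39.5],[0,0,0],0.06],[[0,0,-39.5],[0,0,0],0.06],[[0,0,-39.5],[0,0,0],0.06],[[0,0,-39.5],[0,0,0],-1],[[0,0,-39.5],[0,0,0],-1],[[0,0,-39.5],[0,0,0],-1],[[0,0,-39.5],[0,0,0],-1],[[0,0,-39.5],[0,0,0],-1],[[0,0,-39.5],[0,0,0],-1]]'; python3 -m creep '[[[0,0,10],[0,0,0],-1],[[0,0,35],[0,0,0],-1],[[0,0,70],[0,0,0],-1],[[0,0,105],[0,0,0],-1],[[0,0,135],[0,0,0],-1],[[0,0,135],[0,0,0],-1],[[0,0,135],[0,0,0],-1]]'
python3 - <<'E'
from h import *
s=arm.read_state();p,d=arm.get_image("wrist");cv2.imwrite("pics/w16.png",p[:,:,::-1]);P=wcloud(s,d)
print(s["position"])
for r in range(170,330,12): print(r,np.median(P[r,260:270],axis=0).round(1))
E
```

```text
clock: 21.23
position: [512.5, -128.9, 23.5]
ee_rot: [0.558, 0.436, -0.435, -0.557]
contact_force: [-0.9, 0.7, 5.6]
gripper_width: 15.1
clock: 21.82
position: [512.1, -128.9, 159.4]
ee_rot: [0.558, 0.436, -0.434, -0.557]
contact_force: [0.2, 0.2, -2.3]
gripper_width: 14.7
[ 512.07419762 -128.90143641  159.38035533]
170 [ 504.6 -127.8   12.8]
182 [ 482.5 -122.7  149.1]
194 [ 482.4 -122.7  170.6]
206 [ 486.8 -123.8  173.2]
218 [ 492.1 -125.1  172.9]
230 [ 497.5 -126.5  172.9]
242 [ 502.8 -127.7  172.8]
254 [ 508.7 -129.3  172.5]
266 [ 511.8 -130.1  177.3]
278 [ 519.6 -132.   173.2]
290 [ 525.4 -133.5  173.3]
302 [ 531.6 -134.9  173.3]
314 [ 537.8 -136.6  173.1]
326 [ 675.8 -170.6    1.1]
```

View pics/w16.png

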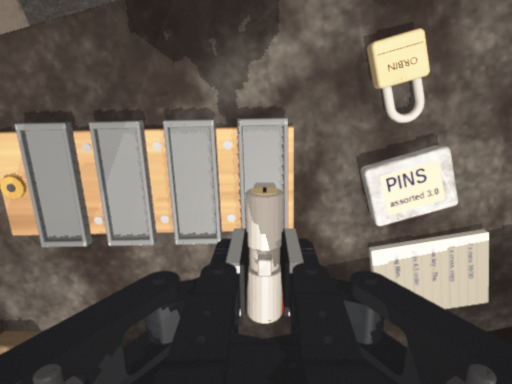

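All saddles are empty and the nickel plain cylinder is held level. Carrying it to bay 1.

```bash
python3 -m creep '[[[4,38,0],[0,0,-0.03],-1],[[8,76,0],[0,0,-0.07],-1],[[12,115,0],[0,0,-0.11],-1],[[16,153,0],[0,0,-0.15],-1],[[20,191,0],[0,0,-0.19],-1],[[24,230,0],[0,0,-0.23],-1],[[28,268,0],[0,0,-0.27],-1],[[32,306,0],[0,0,-0.31],-1],[[36,344,0],[0,0,-0.35],-1],[[40,382,0],[0,0,-0.396],-1],[[44,420,0],[0,0,-0.396],-1],[[48,459,0],[0,0,-0.396],-1]]'; python3 -m creep '[[[0,0,-30],[0,0,0],-1],[[0,0,-70],[0,0,0],-1],[[0,0,-100],[0,0,0],-1],[[0,0,-115],[0,0,0],-1],[[0,0,-115],[0,0,0],-1],[[0,0,-115],[0,0,0],-1],[[0,0,-115],[0,0,0],-1]]'
python3 - <<'E'
from h import *
s=arm.read_state();print(s["position"],s["joints"][5]);p,d=arm.get_image("wrist");cv2.imwrite("pics/w17.png",p[:,:,::-1]);M=Rot.from_quat(s["ee_rot"]).as_matrix();print("jaw",np.degrees(np.arctan2(M[1,0],M[0,0])))
E
```

```text
clock: 22.87
position: [558.1, 330.8, 154.5]
ee_rot: [0.633, 0.315, -0.319, -0.632]
contact_force: [1.4, -0.5, -1.0]
gripper_width: 15.0
clock: 23.45
position: [560.1, 330.2, 42.7]
ee_rot: [0.632, 0.317, -0.317, -0.632]
contact_force: [-1.0, -0.8, -0.5]
gripper_width: 14.8
[560.08685088 330.20267419  42.69521408] -2.9934213538610512
jaw 53.27651692642193
```

View pics/w17.png

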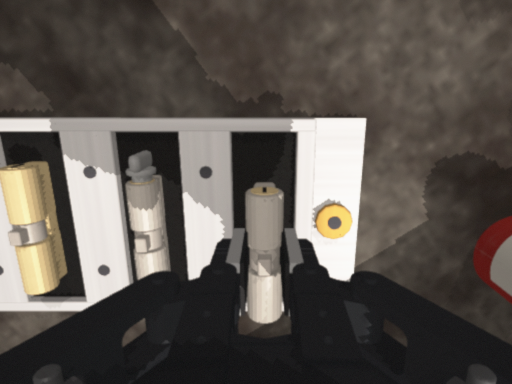

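Centred over bay 1 (black from 232 to 296). Lowering, releasing and retreating high.

```bash
python3 -m creep '[[[0,0,-12],[0,0,0],-1],[[0,0,-20],[0,0,0],-1],[[0,0,-25],[0,0,0],-1],[[0,0,-26.5],[0,0,0],-1],[[0,0,-26.5],[0,0,0],-1],[[0,0,-26.5],[0,0,0],-1]]'; python3 -m creep '[[[0,0,0],[0,0,0],-0.1],[[0,0,0],[0,0,0],-0.1],[[0,0,0],[0,0,0],-0.1],[[0,0,0],[0,0,0],-0.1]]'; python3 -m creep '[[[0,0,10],[0,0,0],-0.1],[[0,0,35],[0,0,0],0.06],[[0,0,70],[0,0,0],0.06],[[0,0,105],[0,0,0],0.06],[[-20,-30,125],[0,0,0],0.06],[[-40,-60,150],[0,0,0],0.06],[[-60,-90,180],[0,0,0],0.06],[[-60,-90,190],[0,0,0],0.06],[[-60,-90,190],[0,0,0],0.06],[[-60,-90,190],[0,0,0],0.06],[[-60,-90,190],[0,0,0],0.06]]'
python3 - <<'E'
from h import *
s=arm.read_state();print(s["position"]);p,d=arm.get_image("wrist");cv2.imwrite("pics/w18.png",p[:,:,::-1]);pickle.dump((s,p,d),open("w18.pkl","wb"))
P=wcloud(s,d);Z=P[...,2];m=np.zeros(Z.shape,np.uint8);m[90:225,100:440]=((Z>20)&(Z<38))[90:225,100:440]
m=cv2.morphologyEx(m,cv2.MORPH_OPEN,np.ones((3,3),np.uint8))
bays=[(443.3,176),(481.8,227.5),(520.2,279),(558.7,330)]
ex=np.array([-.598,-.801]);ey=np.array([.801,-.598])
for a,c,r in sorted(comps(m,60,5000),key=lambda x:x[2][0]):
    q=np.array([wonz(s,x,26)[:2] for x in cv2.boxPoints(r)])
    e=max([q[1]-q[0],q[2]-q[1]],key=np.linalg.norm);C=q.mean(0)
    k=np.argmin([np.linalg.norm(C-b) for b in bays]);dd=C-bays[k]
    mm=cv2.drawContours(np.zeros(m.shape,np.uint8),[c.astype(np.int32)],-1,1,-1)
    print("bay",4-k,C.round(1),"across",(dd@ex).round(1),"along",(dd@ey).round(1),"len",np.linalg.norm(e).round(1),"ang",(np.degrees(np.arctan2(e[1],e[0]))%180).round(1),"topz",np.median(Z[(mm>0)&(m>0)]).round(1))
p,d=arm.get_image("top");cv2.imwrite("pics/top_end.png",cv2.resize(p[140:270,70:430,::-1],None,fx=2.2,fy=2.2))
E
```

```text
clock: 24.0
position: [559.6, 330.1, 15.7]
ee_rot: [-0.632, -0.317, 0.317, 0.632]
contact_force: [-0.2, 0.8, -2.5]
gripper_width: 14.7
clock: 24.33
position: [559.9, 330.2, 16.1]
ee_rot: [-0.632, -0.317, 0.317, 0.632]
contact_force: [-0.2, -0.3, 0.5]
gripper_width: 38.3
clock: 25.25
position: [499.5, 240.2, 205.5]
ee_rot: [-0.632, -0.317, 0.317, 0.632]
contact_force: [-0.5, -0.4, -0.7]
gripper_width: 45.5
[499.46846913 240.23636117 205.54076044]
bay 4 [445.6 176.5] across -1.8 along 1.6 len 61.1 ang 143.1 topz 27.9
bay 3 [483.  227.6] across -0.8 along 0.9 len 70.8 ang 142.8 topz 28.0
bay 2 [517.8 279.9] across 0.7 along -2.4 len 77.6 ang 143.2 topz 27.9
bay 1 [558.6 327.6] across 2.0 along 1.3 len 63.5 ang 143.1 topz 28.0
```

View pics/w18.png

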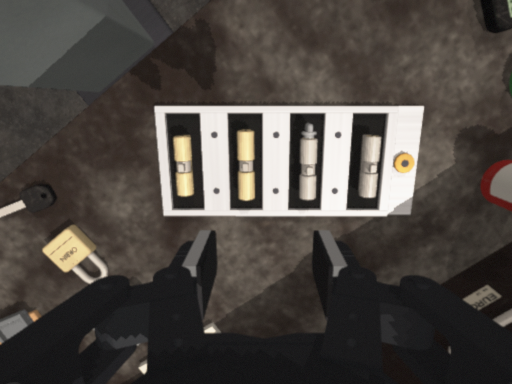

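View pics/top_end.png

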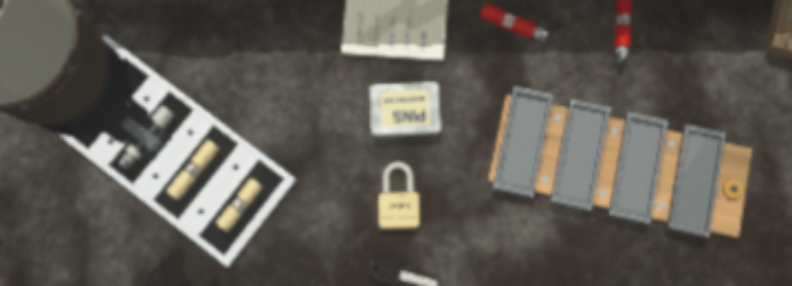

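All four lie in their bays: short in bay 4, long in bay 3, thumb-turn in bay 2 and plain in bay 1. They are flat, with tops at about 28 mm against an expected 29, and within 2.5 mm of the bay centres. The saddles are empty, so I'm handing in.

```bash
python3 -c "
from bench import arm
print(arm.job_done())"
```

```text
the job is handed in; nothing more can be done
None
```

All four cylinders are in the tray in reverse order, and I handed the job in at about 25.4 s on the clock (limit 102 s). The hand-in reports no verdict.

| Rail place (from stud) | Cylinder | Tray bay (from stud) |
|---|---|---|
| 1 | brass short | 4 |
| 2 | brass long | 3 |
| 3 | nickel thumb-turn | 2 |
| 4 | nickel plain | 1 |

- **Position:** in the last wrist view every cylinder was within about 2.5 mm of its bay centre, across and along. They lay parallel to the bays within about 0.5°.
- **Height:** all four tops read 27.9–28.0 mm, against about 29 mm expected for a cylinder flat on the floor. The thumb-turn's knob was clear of the rim.
- **Rail and arm:** all four saddles were empty, and the gripper was about 200 mm above the tray, touching nothing. The largest force reading printed was about 7 N, when the jaws closed.

**What disagreed:**
- The first two-view height of the tray came out at 4–5 mm, while the wrist depth gave 10.4 mm for the rim and 4.6 mm for the floor. I used the wrist values.
- The cameras differed by 2–5 mm on the cylinder positions, which the grip took up.
- The fingers read 15 mm on the 17 mm cylinders.
- The brass long was let go about 3 mm above the floor, but it settled flat.
- In the final top view the arm hid bay 1 and part of bay 2, so for those two I relied on the wrist view.

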